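# Scrape the strip-down scrap off the drip pan into the scrap bin

### The job

Take the orange scraper by its handle, set its blade on the sprung metal pan and press until the pan just gives, then sweep all four pieces of sharp scrap off the pan's end into the red bin. Work the scrap with the scraper only, never with the gripper's fingers, and do not squash the pan down hard on its springy mounts. Then set the scraper back upright in its black rack, its bar resting on both cheeks, and let go, leaving the spray can and the good parts in the blue tub undisturbed.

Things in the scene. Friction and masses are not known exactly. Their poses are not given: they have to be found in the camera images.
- board: Fixed plywood board under everything, 4 mm thick, 640 mm along its y; origin under its centre, on the bench. The pan's centre is right above it; the pan's length (the sweeping direction, towards the bin) runs along the board's y, its width along x. Between them a grey stand on screw feet.
- pan (a joint): How far the dark pan is pressed down on its stiff springy mounts, m: 0 at rest, stop at 0.004; straight down only. Pan 320 mm long, 190 mm wide, with 5 mm thick white lips 16 mm high along both long sides (180 mm between them), ends open. Its level floor is 80 to 95 mm above the bench, set anew each time: feel for it. Pressed with 9 to 20 N it just gives (0.2 to 1 mm); 30 N is too hard.
- bin: Red open scrap bin, fixed, 210 mm (its x) by 160 mm (y), 66 mm high, rim 70 mm above the bench, 5 mm walls; origin under its centre. It stands at one end of the pan (either), its centre 225 mm from the pan's centre along the board's y, axes parallel to the board's; the pan's end overhangs its near wall, so what is pushed over that end falls in.
- tub: Blue open tub, fixed, same size as the bin, at the other end of the pan, holding good parts. No scrap may go in.
- rack: Black scraper rack, fixed on the bench: rubber base 180 x 70 mm, 4 mm thick, and two cheeks across its ends, 18 mm thick, 132 mm apart inside along its x, tops 54 mm above the bench. The scraper's orange bar lies across both cheeks, its grey blade hanging between them. Origin under its centre.
- scraper: Scraper, 0.3 kg; origin: centre of the orange bar's underside, z up. Bar 160 mm (y) x 30 (x) x 26. Handle above, 24 mm thick (x), 34 wide (y), 26 to 124 mm up: grip it across x. Below hangs the grey blade, 110 mm (y) x 24 (x), sweeping along x either way; stiffly adjustable, its edge 22 to 44 mm below the bar, not measured: feel for it. Its y is near the rack's x (0.15 rad).
- grille: Scrap: white piece of plastic grille, 30 x 34 x 14 mm; origin at the centre of its underside.
- bracket: Scrap: steel angle offcut, 36 x 26 mm foot 4 mm thick, 20 mm high leg at its -x end; origin under the centre of the foot.
- elbow: Scrap: copper pipe elbow of 18 mm tube, about 32 x 32 x 18 mm; origin on its underside, near its middle.
- strip: Scrap: brass strip offcut, 36 x 28 x 6 mm; origin at the centre of its underside.
- capacitor: Good part in the tub: aluminium can 40 mm in diameter, 55 mm high, standing; origin under its centre. Leave alone.
- valve: Good part in the tub: brass valve body 40 mm in diameter, 45 mm high, standing; origin under its centre. Leave alone.
- can: Green spray can 60 mm in diameter, 160 mm high, standing on the bench, on the other side from the rack; origin under its centre. Leave alone.
There are look-alikes about, which are no part of the job. Of the things like the scraper, leave any that is pink; of the rest the smaller one is meant.

How it is judged:
By the outcome, as a careful person would: the job done as asked, in the order asked, and still so for the second after the job is handed in, with the robot touching nothing.
It also fails if it takes over 67 s, if anything falls off the work surface, if the arm or the gripper's body presses on something with over 40 N, if the wrist force passes 120 N, or if a joint passes its speed limit or range.

### The arm

A 6-joint arm with a two-finger parallel gripper is mounted at the origin on the work surface. World frame = base frame: x ahead of the robot, y to its left, z up, the work surface at z = 0. Lengths are in m, angles in rad, forces in N, time in s.
With the tool pointing down it reaches from about 0.325 to 0.9 m from the base axis. Payload 3.5 kg.
Tool frame: the origin (TCP) lies between the finger pads; the fingertips stand ahead of it and the grasp point (between the pads) is the TCP (env.tcp_to_tips is the z of the fingertips in the tool frame, in m); z points along the fingers, y is the line along which they close (so a half turn about z gives the same grasp; the last joint's range is limited). The gripper opens to 85 mm and grips with 20 to 120 N. Pads are 22 mm wide; open, the fingers measure 114 mm over their backs; the gripper's body (76 mm by 85 mm) begins 54 mm behind the grasp point. The pads swing forward as they close: fully open they stand 13 mm farther back than shut.
Start: joints at [-1.4, 0.276, -0.026, 1.268, 0, 1.467], TCP at [0.169, -0.602, 0.25] pointing down, gripper open.
Joint ranges: [-3.12, 3.12], [-0.85, 1.88], [-1.08, 1.24], [-1.95, 2.15], [-1.57, 1.53], [-3.14, 3.14]. Speed limits (rad/s): [2.57, 2.57, 3.14, 3.14, 3.14, 3.14].

### API

Orientations are given as a 3x3 rotation matrix whose columns are the frame's x, y, z axes.
In Python, from plant import env gives the robot as it stands. The module is installed in compiled form; this text tells all that it offers.
- The arm moves only by the tool jog_arm, never from a script. Its argument "motion" is a list that holds one entry, the list of rows, each a list of 7 numbers: the shift along the tool's x, y, z in mm, then the turn, a rotation vector about the tool's x, y, z in degrees, then the finger opening in mm, from 0 to 85.4. A call has 1 to 10 rows; each row is the pose to reach, as a shift and turn from the pose commanded when the call began, along the tool's axes at that moment; what a row does not reach only later rows make up. A row lasts 1/10 s, in which the tool goes at most 50 mm and 8.59 degrees, less where a joint would pass 70% of its speed; a pose out of reach is approached as far as the arm can. A call with a gripper value outside its range is refused whole. The fingers move at their own pace and stop on an object; "newtons" is the grip in N (left out, the last holds). Time passes only in rows, so rows that repeat a pose let the fingers close. It gives the time, the measured TCP pose, the force, the opening and the grip force at its end, in the units of the state.
- env.get_obs(): the state, without advancing time (a new reading comes with each control period).
- env.grab_frame(name): name is "scene" or "top" or "wrist"; returns a dict with "img" (480x640x3 uint8, blue, green, red), "K" (3x3 intrinsics, pixels), "position" and "rotation" of the camera in the world; the wrist camera has in their place "T_tool_cam" (4x4, takes a point from camera to tool coordinates, whose origin is the TCP and whose axes are the flange's). Camera axes: x right, y up, looking along -z (the intrinsics and any distortion apply to the point x, -y, -z); pixel columns grow to the right and rows downward; lengths in m; the calibration is good to about 2 mm. A picture is of the moment at which its call begins: read the wrist's pose just before it. There is no depth.
- env.hand_in(): hands the job in; it is judged then, once.
The state is a dict: "clock": time; "joints": joint angles; "joint_velocities": joint speeds; "joint_torque": joint torques, N m; "ee_pos": TCP position; "eef_rot": TCP orientation; "wrist_force": force on the tool from outside, world axes, zero at the start; "wrist_torque": the same for the moment, N m; "opening": opening from 0.0 (shut) to 1.0 (fully open); "grip_force": force on a finger pad.
Only numpy, scipy, OpenCV 4.12 (cv2) and the standard library are available. Lean on these libraries where they do the work, as an engineer would, in place of code of your own. Each camera call takes 0.05 s, during which the arm holds its last target. There are 200 camera calls.

## Working session

There is one attempt and no reset: what is moved stays moved. The work goes in short steps, Python scripts to look and compute and a tool call to move; the robot and the scene stay as the last step left them, time stands still between calls to the robot, and variables do not carry over. Pictures are saved under pics/ and viewed, at most 10 in all, crops included, and the job is handed in when it is done.

Besides the shell and the picture viewer there is one more tool, called after ">>>" as name(argument=value, ...), one argument or row to a line, values as JSON. jog_arm: Moves the arm, as the interface text tells. Its arguments: {"type":"object","properties":{"motion":{"type":"array"},"newtons":{"type":"number"}},"required":["motion"]}

```bash
mkdir -p pics; cat > h.py <<'E'
from plant import env
import numpy as np, cv2
def grab(n,save=None):
    o=env.get_obs(); f=env.grab_frame(n)
    if n=="wrist":
        T=np.eye(4);T[:3,:3]=o["eef_rot"];T[:3,3]=o["ee_pos"];M=T@np.array(f["T_tool_cam"]);f["position"]=M[:3,3];f["rotation"]=M[:3,:3]
    if save: cv2.imwrite("pics/"+save,f["img"])
    return f
def ray(f,u,v):
    d=np.linalg.inv(np.array(f["K"]))@[u,v,1]; d=np.array(f["rotation"])@(d*[1,-1,-1]); return np.array(f["position"]),d
def onz(f,u,v,z):
    p,d=ray(f,u,v); return p+d*(z-p[2])/d[2]
E
python3 - <<'E'
from h import *
for n in("scene","top"):
    f=grab(n,n+"0.png"); print({k:np.round(np.array(v),3).tolist() for k,v in f.items() if k!="img"})
o=env.get_obs();print({k:np.round(v,3) for k,v in o.items()},env.tcp_to_tips)
E
```

```text
{'K': [[466.091, 0.0, 325.898], [0.0, 466.091, 242.749], [0.0, 0.0, 1.0]], 'position': [1.036, 0.072, 0.96], 'rotation': [[-0.277, -0.805, 0.525], [0.961, -0.232, 0.151], [0.0, 0.546, 0.838]]}
{'K': [[447.52, 0.0, 316.118], [0.0, 447.52, 247.365], [0.0, 0.0, 1.0]], 'position': [0.259, -0.102, 1.137], 'rotation': [[0.015, 0.981, -0.191], [-1.0, 0.015, 0.002], [0.005, 0.191, 0.982]]}
{'clock': np.float64(0.1), 'joints': array([-1.4  ,  0.277, -0.028,  1.268, -0.   ,  1.467]), 'joint_velocities': array([ 0.   , -0.002,  0.001, -0.   , -0.001,  0.   ]), 'joint_torque': array([ 0.0000e+00, -4.4671e+01,  2.9613e+01,  8.0000e-03, -0.0000e+00,
       -0.0000e+00]), 'ee_pos': array([ 0.169, -0.601,  0.249]), 'eef_rot': array([[ 0.963,  0.27 , -0.   ],
       [ 0.27 , -0.963,  0.002],
       [ 0.   , -0.002, -1.   ]]), 'wrist_force': array([ 0.685,  0.733, -0.352]), 'wrist_torque': array([-0.031, -0.003,  0.02 ]), 'grip_force': np.float64(0.0), 'opening': np.float64(0.996)} 0.019
```

View pics/top0.png

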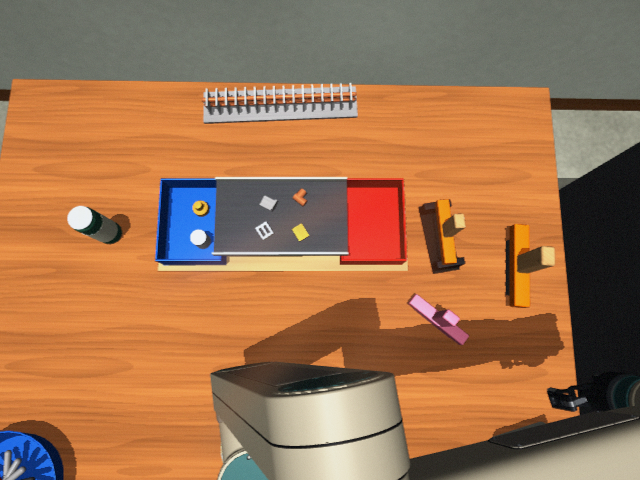

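View pics/scene0.png

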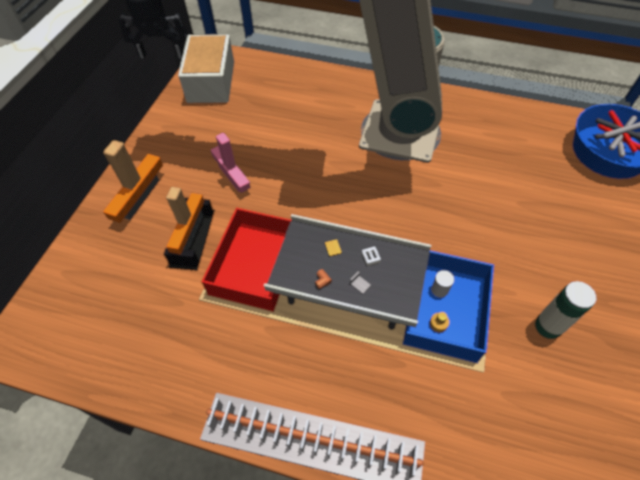

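Top view candidates for the scraper: orange with bar on the black rack (447,232), a larger orange one lying off any rack (518,265), and a pink one (438,318). I choose the smaller orange one at (447,232). The bin is on the right of the pan (-y side) and the tub with capacitor and valve on the left; the can is at (95,225). The scrap is at (268,202), (300,197), (264,230) and (301,232). The scene view agrees.

```bash
cat > m.py <<'E'
from h import *
def cm(f,lo,hi,box,z,name):
    x0,y0,x1,y1=box; h=cv2.cvtColor(f["img"],cv2.COLOR_BGR2HSV)[y0:y1,x0:x1]
    m=cv2.inRange(h,np.array(lo),np.array(hi)); c=max(cv2.findContours(m,cv2.RETR_EXTERNAL,cv2.CHAIN_APPROX_NONE)[0],key=cv2.contourArea)
    p=c[:,0]+[x0,y0]; P=np.array([onz(f,u,v,z)[:2] for u,v in p])*1000
    r=cv2.minAreaRect(P.astype(np.float32)); print(name,np.round(p.mean(0)),"c",np.round(r[0],1),"size",np.round(r[1],1),"ang",round(r[2],2)); return p
t=grab("top");s=grab("scene");w=grab("wrist","w0.png")
cm(t,(0,180,100),(6,255,255),(330,160,420,280),.07,"bin")
cm(t,(100,150,60),(130,255,255),(140,160,230,280),.07,"tub")
cm(t,(10,200,120),(22,255,255),(430,190,458,275),.08,"bar")
cm(t,(15,60,120),(30,175,255),(440,205,475,245),.178,"handletop")
cm(t,(0,0,0),(179,120,90),(218,175,346,256),.09,"pan")
# handle top centre triangulated from picked pixels
def tri(a,b):
    A=[];B=[]
    for p,d in (a,b):
        d=d/np.linalg.norm(d);Q=np.eye(3)-np.outer(d,d);A.append(Q);B.append(Q@p)
    return np.linalg.solve(sum(A),sum(B))
print(tri(ray(t,460,221),ray(s,175,192)), tri(ray(t,541,258),ray(s,119,149)))
a=cv2.resize(t["img"][180:320,400:570],None,fx=3,fy=3); b=cv2.resize(s["img"][120:300,90:270],None,fx=2.33,fy=2.33)
H=max(a.shape[0],b.shape[0]);P=lambda i:cv2.copyMakeBorder(i,0,H-i.shape[0],0,0,0)
q=np.hstack([P(a),P(b)]);q=cv2.resize(q,None,fx=.84,fy=.84)
cv2.imwrite("pics/crop.png",q);print(q.shape)
for n,(u,v) in dict(grille=(264,230),bracket=(268,202),elbow=(300,197),strip=(301,232)).items(): print(n,onz(t,u,v,.095))
E
python3 m.py
```

```text
bin [374. 211.] c [ 538.5 -241.1] size [215.7 161.1] ang 0.84
tub [187. 223.] c [530.2 207.6] size [212.6 156.2] ang 1.0
bar [445. 231.] c [ 511.7 -419.3] size [159.6  32.1] ang 4.79
handletop [459. 221.] c [ 510.8 -419. ] size [32.1 24.1] ang 4.42
pan [264. 197.] c [567.3 -17.6] size [125.9 311.6] ang 0.93
[ 0.50993222 -0.41980539  0.17723888] [ 0.43059698 -0.59564806  0.17861535]
(353, 780, 3)
grille [0.50248751 0.02120704 0.095     ]
bracket [0.57212264 0.01409602 0.095     ]
elbow [ 0.58595243 -0.06300417  0.095     ]
strip [ 0.49896686 -0.06725498  0.095     ]
```

View pics/crop.png

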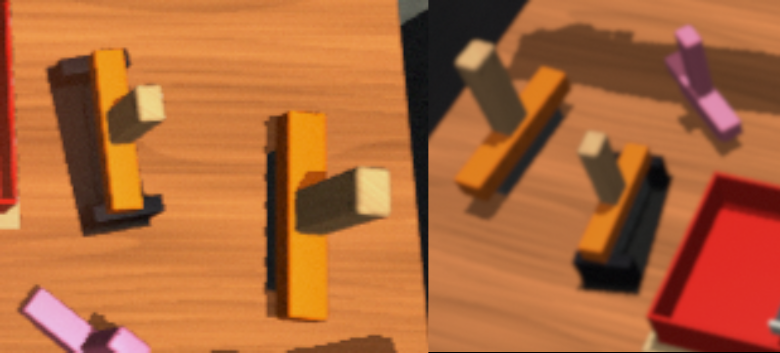

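View pics/w0.png

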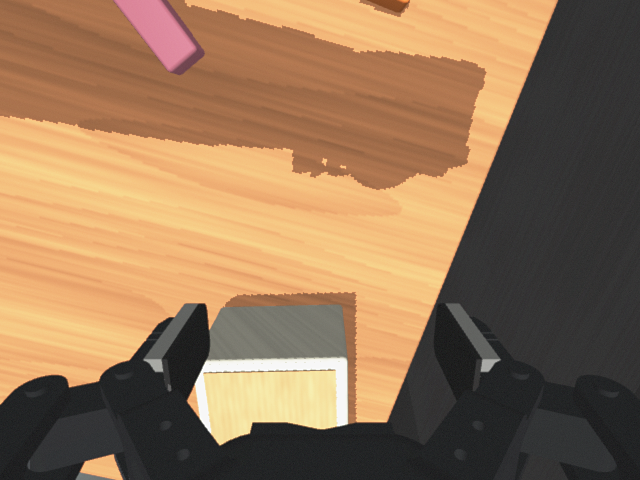

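The crop confirms that the smaller orange scraper (bar about 160 x 32 mm) lies across the black rack. The larger orange and pink ones are separate. The wrist view shows only a grey box below the gripper.

```bash
cat > go.py <<'E'
from h import *
import sys
from scipy.spatial.transform import Rotation as R
x,y,z,yaw=map(float,sys.argv[1:5]); o=env.get_obs(); Rt=o["eef_rot"]
a=np.radians(yaw); G=np.array([[np.cos(a),np.sin(a),0],[np.sin(a),-np.cos(a),0],[0,0,-1]])
print("shift",np.round(Rt.T@(np.array([x,y,z])-o["ee_pos"]*1000),1),"turn",np.round(R.from_matrix(Rt.T@G).as_rotvec(degrees=True),2),
 "F",np.round(o["wrist_force"],2),"T",np.round(o["wrist_torque"],2),"pos",np.round(o["ee_pos"]*1000,1),"t",o["clock"],"open",o["opening"],"grip",o["grip_force"])
E
python3 go.py 510.5 -419.3 250 4.6
```

```text
shift [ 3.781e+02 -8.300e+01 -1.000e-01] turn [-0.06  0.   11.09] F [-0.17 -0.21 -0.93] T [ 0.01  0.04 -0.04] pos [ 168.9 -601.4  249.8] t 0.25 open 0.9934055716381968 grip 0.0
```

>>> jog_arm(
  motion=[
    [[40,-9,0,0,0,2,85],[80,-18,0,0,0,4,85],[120,-27,0,0,0,5,85],[160,-36,0,0,0,6,85],[200,-45,0,0,0,7,85],[240,-54,0,0,0,8,85],[280,-63,0,0,0,9,85],[330,-73,0,0,0,10,85],[378,-83,0,0,0,11,85],[378,-83,0,0,0,11,85]],
  ],
)

```text
clock: 1.25
ee_pos: [0.5152, -0.4164, 0.2499]
eef_rot: [[0.996, 0.088, 0.002], [0.088, -0.996, 0.001], [0.002, -0.001, -1.0]]
wrist_force: [-0.5, 0.4, -0.0]
opening: 0.998
grip_force: 0.0
```

>>> jog_arm(
  motion=[
    [[0,0,0,0,0,0,85],[0,0,0,0,0,0,85],[0,0,0,0,0,0,85]],
  ],
)

```text
clock: 1.55
ee_pos: [0.5092, -0.4204, 0.2503]
eef_rot: [[0.997, 0.08, -0.0], [0.08, -0.997, 0.0], [-0.0, -0.0, -1.0]]
wrist_force: [0.4, 0.4, -0.2]
opening: 0.995
grip_force: 0.0
```

```bash
python3 go.py 510.5 -419.3 136 4.6; python3 - <<'E'
from h import *
grab("wrist","w1.png")
E
```

```text
shift [  1.4  -0.9 114.3] turn [-0.01  0.03 -0.02] F [ 0.4   0.42 -0.2 ] T [-0.03  0.04  0.03] pos [ 509.2 -420.4  250.3] t 1.55 open 0.9953350072661548 grip 0.0
```

View pics/w1.png

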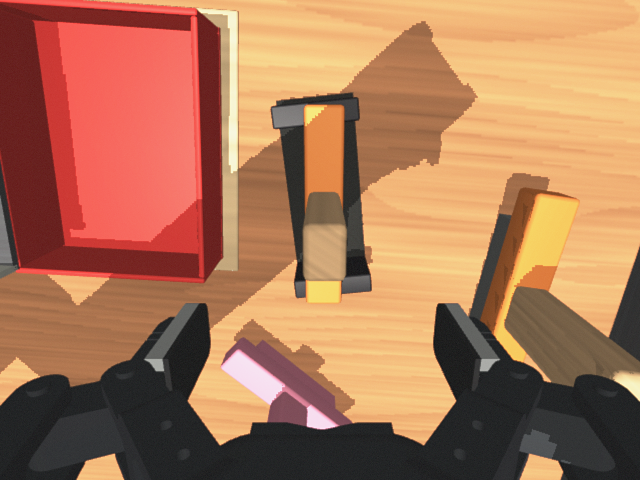

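The wrist view shows the handle (325,235) centred between the fingers, with the bar resting on both rack cheeks (315,110) and (333,283). I descend next.

>>> jog_arm(
  motion=[
    [[1.4,-1,40,0,0,0,85],[1.4,-1,75,0,0,0,85],[1.4,-1,100,0,0,0,85],[1.4,-1,114,0,0,0,85],[1.4,-1,114,0,0,0,85],[1.4,-1,114,0,0,0,85]],
  ],
)

```text
clock: 2.2
ee_pos: [0.5119, -0.4194, 0.1373]
eef_rot: [[0.997, 0.081, 0.001], [0.081, -0.997, -0.001], [0.001, 0.001, -1.0]]
wrist_force: [0.7, -0.9, 0.2]
opening: 0.994
grip_force: 0.0
```

>>> jog_arm(
  motion=[
    [[0,0,0,0,0,0,45],[0,0,0,0,0,0,30],[0,0,0,0,0,0,20],[0,0,0,0,0,0,10],[0,0,0,0,0,0,5],[0,0,0,0,0,0,5],[0,0,0,0,0,0,5],[0,0,0,0,0,0,5]],
  ],
  newtons=90,
)

```text
clock: 3.0
ee_pos: [0.5121, -0.4189, 0.1369]
eef_rot: [[0.997, 0.082, 0.001], [0.082, -0.997, -0.001], [0.001, 0.001, -1.0]]
wrist_force: [-0.4, -0.6, 3.8]
opening: 0.268
grip_force: 83.6
```

>>> jog_arm(
  motion=[
    [[0,0,0,0,0,0,5],[0,0,0,0,0,0,5],[0,0,0,0,0,0,5]],
  ],
)

```text
clock: 3.3
ee_pos: [0.5121, -0.4189, 0.1369]
eef_rot: [[0.997, 0.082, 0.001], [0.082, -0.997, -0.001], [0.001, 0.001, -1.0]]
wrist_force: [-0.0, -0.4, 4.9]
opening: 0.269
grip_force: 83.7
```

>>> jog_arm(
  motion=[
    [[0,0,-10,0,0,0,5],[0,0,-30,0,0,0,5],[0,0,-60,0,0,0,5],[0,0,-100,0,0,0,5],[0,0,-140,0,0,0,5],[0,0,-160,0,0,0,5],[0,0,-160,0,0,0,5],[0,0,-160,0,0,0,5]],
  ],
)

```text
clock: 4.1
ee_pos: [0.5112, -0.4177, 0.2947]
eef_rot: [[0.997, 0.082, -0.002], [0.082, -0.997, 0.002], [-0.002, -0.002, -1.0]]
wrist_force: [-0.1, -1.0, -4.2]
opening: 0.274
grip_force: 83.6
```

```bash
python3 go.py 499.8 77.6 260 1; python3 - <<'E'
from h import *
f=grab("wrist"); t=grab("top"); s=grab("scene")
a=cv2.resize(s["img"][30:330,60:300],(480,600)); b=cv2.resize(t["img"][160:280,200:420],(320,175)); b=cv2.copyMakeBorder(b,0,425,0,0,0)
cv2.imwrite("pics/l1.png",np.hstack([a,b]))
E
```

```text
shift [  29.3 -494.5   35.8] turn [-0.13  0.1   3.69] F [-0.05 -0.99 -4.22] T [ 0.02 -0.02 -0.06] pos [ 511.2 -417.7  294.7] t 4.1 open 0.274025990566637 grip 83.64036798477173
```

View pics/l1.png

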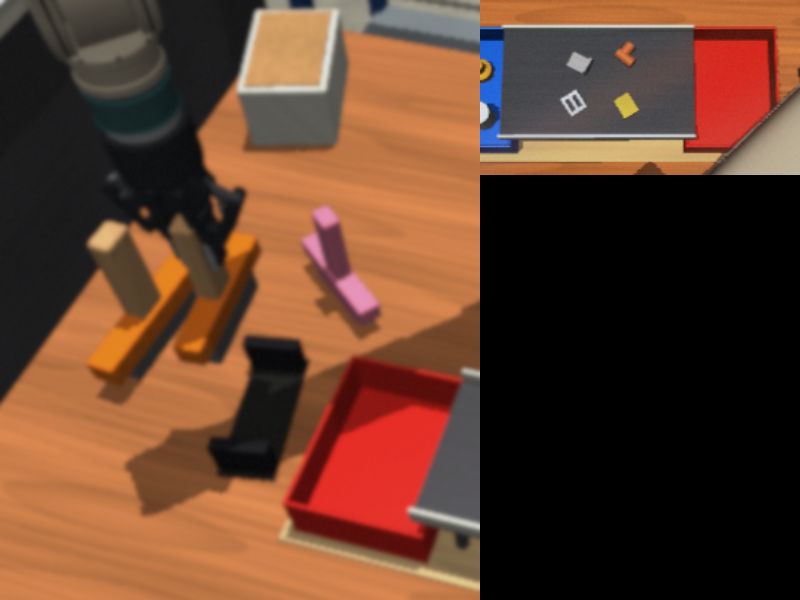

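The scraper hangs level in the gripper and the rack is clear. The scrap is unmoved on the pan. I carry the scraper over.

>>> jog_arm(
  motion=[
    [[3,-40,0,0,0,1,5],[6,-80,0,0,0,2,5],[9,-125,0,0,0,3,5],[12,-170,0,0,0,3.7,5],[15,-215,0,0,0,3.7,5],[18,-260,0,0,0,3.7,5],[21,-305,0,0,0,3.7,5],[24,-350,0,0,0,3.7,5],[27,-395,0,0,0,3.7,5],[29,-435,0,0,0,3.7,5]],
  ],
)

```text
clock: 5.25
ee_pos: [0.5036, 0.0196, 0.2945]
eef_rot: [[1.0, 0.018, -0.003], [0.018, -1.0, 0.001], [-0.003, -0.001, -1.0]]
wrist_force: [1.1, 0.1, -3.2]
opening: 0.269
grip_force: 84.1
```

>>> jog_arm(
  motion=[
    [[0,-30,10,0,0,0,5],[0,-50,20,0,0,0,5],[0,-59,30,0,0,0,5],[0,-59,35,0,0,0,5],[0,-59,35,0,0,0,5],[0,-59,35,0,0,0,5]],
  ],
)

```text
clock: 5.85
ee_pos: [0.5042, 0.0735, 0.2611]
eef_rot: [[1.0, 0.018, -0.001], [0.018, -1.0, 0.001], [-0.001, -0.001, -1.0]]
wrist_force: [-0.2, -0.3, -3.4]
opening: 0.273
grip_force: 84.0
```

```bash
python3 go.py 499.8 77.6 225 1
```

```text
shift [-4.3 -4.2 36.1] turn [-0.06  0.03  0.06] F [-0.18 -0.29 -3.38] T [-0.04 -0.06  0.06] pos [504.2  73.5 261.1] t 5.85 open 0.2731809191209551 grip 84.0315306186676
```

```bash
python3 - <<'E'
from h import *
f=grab("wrist","w2.png"); s=grab("scene","s2.png")
a=cv2.resize(f["img"],(480,360)); a=cv2.copyMakeBorder(a,0,240,0,0,0)
b=cv2.resize(s["img"][60:360,280:440],(320,600),interpolation=cv2.INTER_CUBIC)
cv2.imwrite("pics/c2.png",np.hstack([a,b]))
E
```

```text
(no output)
```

View pics/c2.png

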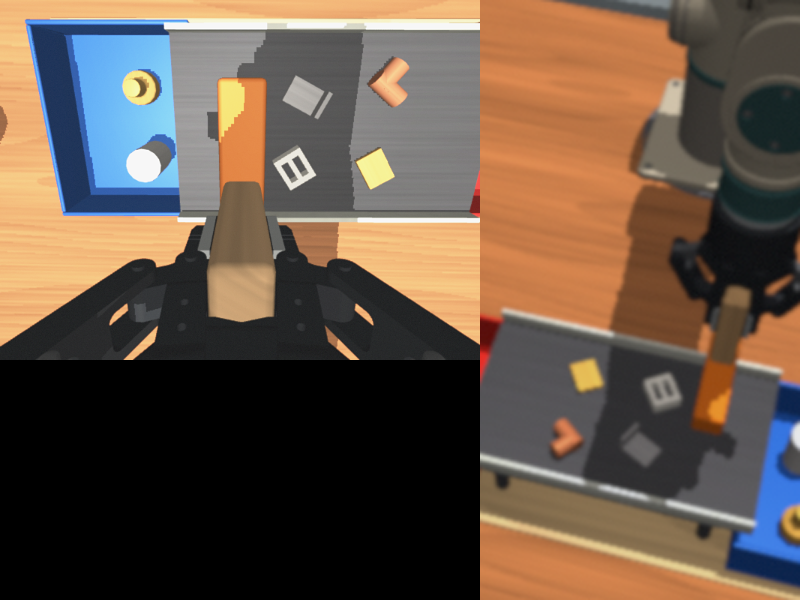

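The wrist view shows the bar at (242,140), well left of all four pieces: bracket (305,98), elbow (388,82), grille (295,167) and strip (375,168). The pan lips run along rows 24 and 218. I work out the pan height from the lip spacing.

```bash
python3 - <<'E'
from h import *
from scipy.optimize import brentq
f=grab("wrist"); h=cv2.cvtColor(f["img"],cv2.COLOR_BGR2HSV).astype(int)
w=(h[:,:,2]>150)&(h[:,:,1]<45)
up=[];dn=[]
for u in range(300,600,4):
    a=np.where(w[15:60,u])[0]; b=np.where(w[275:310,u])[0]
    if len(a)>3: up.append((u,a.min()+15,a.max()+15))
    if len(b)>2: dn.append((u,b.min()+275,b.max()+275))
up=np.array(up);dn=np.array(dn);print(up[::8],dn[::8])
A=up; B=dn
l1=np.polyfit(A[:,0],A[:,1],1);l2=np.polyfit(B[:,0],B[:,2]+1,1)
n=np.array([np.cos(np.radians(1)),np.sin(np.radians(1))])
def g(z,u=430): return (onz(f,u,np.polyval(l1,u),z)-onz(f,u,np.polyval(l2,u),z))[:2]@n-.190
z=brentq(g,.05,.16);print("lip top z",z,"floor",z-.016)
c=(onz(f,430,np.polyval(l1,430),z)+onz(f,430,np.polyval(l2,430),z))/2;print("midline",c)
fl=z-.016
for nme,(u,v) in dict(bracket=(305,98),elbow=(388,82),grille=(295,167),strip=(375,168)).items(): print(nme,onz(f,u*4/3,v*4/3,fl+.006))
print(f["position"])
E
```

```text
[[300  27  53]
 [332  27  55]
 [364  27  40]
 [396  27  40]
 [428  28  40]
 [460  29  40]
 [492  31  40]
 [524  28  40]
 [556  28  40]
 [588  28  41]] [[372 291 295]
 [404 291 296]
 [436 291 296]
 [468 291 295]
 [500 290 296]
 [532 291 296]
 [564 291 296]
 [596 291 296]]
lip top z 0.10776625419712622 floor 0.09176625419712622
midline [ 0.54116963 -0.00269737  0.10776625]
bracket [0.57167755 0.0144479  0.09776625]
elbow [ 0.58763262 -0.06242172  0.09776625]
grille [0.50329011 0.01904919 0.09776625]
strip [ 0.50377553 -0.06303038  0.09776625]
[0.57939151 0.07516899 0.38476742]
```

```bash
python3 - <<'E'
from h import *
t=grab("top"); h=cv2.cvtColor(t["img"],cv2.COLOR_BGR2HSV).astype(int)
for u in (235,250,320,335):
    w=(h[:,u,2]>130)&(h[:,u,1]<70); r=np.where(w[165:265])[0]+165; print(u,r,[onz(t,u,v,.108)[:2].round(4).tolist() for v in (r.min()-.0,r.max()+1)])
E
```

```text
235 [177 178] [[0.6297, 0.0945], [0.6246, 0.0942]]
250 [177 178 253] [[0.6302, 0.0583], [0.4415, 0.0502]]
320 [177 178 252 253] [[0.633, -0.1107], [0.444, -0.1132]]
335 [177 178 252 253] [[0.6336, -0.147], [0.4445, -0.1482]]
```

```bash
python3 - <<'E'
from h import *
f=grab("scene"); K=np.array(f["K"]);Rm=np.array(f["rotation"]);p0=np.array(f["position"])
im=cv2.cvtColor(cv2.imread("pics/l1.png"),cv2.COLOR_BGR2HSV).astype(np.float32)
o=np.array([.5112,-.4177,.2947]); a=np.radians(4.7); X=np.array([np.cos(a),np.sin(a),0]);Y=np.array([-np.sin(a),np.cos(a),0])
es=range(-10,66,4);print("e",list(es))
for t in (-.045,-.03,0,.02,.04,.05):
    r=[]
    for e in es:
        P=o+X*t+Y*.012+np.array([0,0,-.083-e/1000]); c=Rm.T@(P-p0)*[1,-1,-1]; q=K@c; u,v=q[:2]/q[2]
        px=cv2.getRectSubPix(im,(1,1),((u-60)*2,(v-30)*2))[0,0]; r.append("%d/%d"%(px[1],px[2]))
    print(t,(round((u-60)*2),round((v-30)*2)),*r)
E
```

```text
e [-10, -6, -2, 2, 6, 10, 14, 18, 22, 26, 30, 34, 38, 42, 46, 50, 54, 58, 62]
-0.045 (261, 312) 221/82 223/78 222/75 189/68 139/56 64/43 13/36 5/35 23/40 102/67 141/115 156/161 160/190 161/200 161/199 162/197 161/198 161/201 162/204
-0.03 (257, 322) 222/83 224/77 216/74 187/67 134/54 61/42 8/35 14/35 20/38 86/61 137/104 154/152 160/187 162/201 161/203 161/204 161/203 162/201 162/197
0 (247, 343) 225/81 228/77 217/75 196/69 142/57 69/43 12/36 11/36 27/40 102/68 141/114 157/156 160/178 162/186 160/178 156/144 138/96 88/57 40/38
0.02 (240, 357) 226/82 224/78 221/76 195/70 151/57 77/44 15/36 13/35 15/38 85/59 133/100 153/144 160/175 162/187 162/192 163/195 162/196 162/198 163/203
0.04 (234, 371) 227/82 229/77 226/75 198/69 150/56 69/43 8/36 7/34 18/38 90/62 140/111 155/165 160/197 162/207 162/208 162/210 162/211 162/210 161/209
0.05 (230, 379) 226/83 223/79 219/76 198/70 145/58 70/44 12/38 10/37 17/41 92/67 141/120 158/177 161/205 161/209 162/208 161/207 161/203 161/203 162/203
```

```bash
python3 go.py 508.5 77.7 209 1
```

```text
shift [ 4.  -3.6 52.9] turn [-0.08 -0.06  0.09] F [-1.05  0.2  -3.03] T [ 0.   -0.03 -0.01] pos [504.6  73.9 261.9] t 6.1 open 0.2714402779840513 grip 84.04061079025269
```

>>> jog_arm(
  motion=[
    [[4,-4,20,0,0,0,5],[4,-4,35,0,0,0,5],[4,-4,45,0,0,0,5],[4,-4,51,0,0,0,5],[4,-4,52,0,0,0,5],[4,-4,52,0,0,0,5]],
  ],
)

```text
clock: 6.7
ee_pos: [0.5084, 0.0765, 0.2097]
eef_rot: [[1.0, 0.023, 0.0], [0.023, -1.0, 0.003], [0.001, -0.003, -1.0]]
wrist_force: [0.5, -0.3, -4.1]
opening: 0.273
grip_force: 84.2
```

>>> jog_arm(
  motion=[
    [[0,0,1,0,0,0,5],[0,0,1,0,0,0,5]],
  ],
)

```text
clock: 6.9
ee_pos: [0.5085, 0.0765, 0.2089]
eef_rot: [[1.0, 0.023, 0.001], [0.023, -1.0, 0.003], [0.001, -0.003, -1.0]]
wrist_force: [-1.8, 0.2, -2.8]
opening: 0.267
grip_force: 84.2
```

>>> jog_arm(
  motion=[
    [[0,0,1,0,0,0,5],[0,0,1,0,0,0,5]],
  ],
)

```text
clock: 7.1
ee_pos: [0.5082, 0.0765, 0.2074]
eef_rot: [[1.0, 0.023, 0.0], [0.023, -1.0, 0.003], [0.0, -0.003, -1.0]]
wrist_force: [-0.2, -0.6, -3.0]
opening: 0.27
grip_force: 84.2
```

>>> jog_arm(
  motion=[
    [[0,0,1,0,0,0,5],[0,0,1,0,0,0,5]],
  ],
)

```text
clock: 7.3
ee_pos: [0.508, 0.0765, 0.2062]
eef_rot: [[1.0, 0.023, -0.0], [0.023, -1.0, 0.003], [-0.0, -0.003, -1.0]]
wrist_force: [-0.6, -0.0, -2.8]
opening: 0.264
grip_force: 84.2
```

>>> jog_arm(
  motion=[
    [[0,0,0.8,0,0,0,5],[0,0,0.8,0,0,0,5]],
  ],
)

```text
clock: 7.5
ee_pos: [0.508, 0.0765, 0.2054]
eef_rot: [[1.0, 0.023, -0.0], [0.023, -1.0, 0.003], [-0.0, -0.003, -1.0]]
wrist_force: [-0.5, -0.0, -2.8]
opening: 0.269
grip_force: 84.2
```

>>> jog_arm(
  motion=[
    [[0,0,0.8,0,0,0,5],[0,0,0.8,0,0,0,5]],
  ],
)

```text
clock: 7.7
ee_pos: [0.508, 0.0765, 0.2046]
eef_rot: [[1.0, 0.023, -0.0], [0.023, -1.0, 0.003], [-0.0, -0.003, -1.0]]
wrist_force: [0.4, 0.3, -3.9]
opening: 0.271
grip_force: 84.2
```

>>> jog_arm(
  motion=[
    [[0,0,0.8,0,0,0,5],[0,0,0.8,0,0,0,5]],
  ],
)

```text
clock: 7.9
ee_pos: [0.508, 0.0765, 0.2038]
eef_rot: [[1.0, 0.023, -0.0], [0.023, -1.0, 0.003], [-0.0, -0.003, -1.0]]
wrist_force: [-0.5, 0.3, -3.5]
opening: 0.268
grip_force: 84.2
```

>>> jog_arm(
  motion=[
    [[0,0,0.8,0,0,0,5],[0,0,0.8,0,0,0,5]],
  ],
)

```text
clock: 8.1
ee_pos: [0.508, 0.0765, 0.203]
eef_rot: [[1.0, 0.023, -0.0], [0.023, -1.0, 0.003], [-0.0, -0.003, -1.0]]
wrist_force: [-0.4, 0.1, -4.1]
opening: 0.269
grip_force: 84.2
```

>>> jog_arm(
  motion=[
    [[0,0,0.8,0,0,0,5],[0,0,0.8,0,0,0,5]],
  ],
)

```text
clock: 8.3
ee_pos: [0.508, 0.0765, 0.2022]
eef_rot: [[1.0, 0.023, -0.0], [0.023, -1.0, 0.003], [-0.0, -0.003, -1.0]]
wrist_force: [-0.9, -0.8, -2.8]
opening: 0.272
grip_force: 84.2
```

>>> jog_arm(
  motion=[
    [[0,0,0.8,0,0,0,5],[0,0,0.8,0,0,0,5]],
  ],
)

```text
clock: 8.5
ee_pos: [0.5081, 0.0765, 0.2014]
eef_rot: [[1.0, 0.023, -0.0], [0.023, -1.0, 0.003], [-0.0, -0.003, -1.0]]
wrist_force: [0.7, 1.2, -3.1]
opening: 0.271
grip_force: 84.2
```

>>> jog_arm(
  motion=[
    [[0,0,0.8,0,0,0,5],[0,0,0.8,0,0,0,5]],
  ],
)

```text
clock: 8.7
ee_pos: [0.5082, 0.0765, 0.201]
eef_rot: [[1.0, 0.023, 0.0], [0.023, -1.0, 0.003], [0.0, -0.003, -1.0]]
wrist_force: [-1.2, -0.1, -0.4]
opening: 0.271
grip_force: 84.4
```

>>> jog_arm(
  motion=[
    [[0,0,0.5,0,0,0,5],[0,0,0.5,0,0,0,5]],
  ],
)

```text
clock: 8.9
ee_pos: [0.5082, 0.0765, 0.2009]
eef_rot: [[1.0, 0.023, 0.0], [0.023, -1.0, 0.003], [0.001, -0.003, -1.0]]
wrist_force: [-2.4, 0.4, 2.3]
opening: 0.271
grip_force: 84.5
```

>>> jog_arm(
  motion=[
    [[0,0,0.7,0,0,0,5],[0,0,1.2,0,0,0,5],[0,0,1.2,0,0,0,5]],
  ],
)

```text
clock: 9.2
ee_pos: [0.5083, 0.0765, 0.2005]
eef_rot: [[1.0, 0.023, 0.001], [0.023, -1.0, 0.003], [0.001, -0.003, -1.0]]
wrist_force: [-4.1, -1.1, 7.0]
opening: 0.27
grip_force: 85.3
```

>>> jog_arm(
  motion=[
    [[0,0,0.5,0,0,0,5],[0,5,0.5,0,0,0,5],[0,11,0.5,0,0,0,5],[0,18,0.5,0,0,0,5],[0,25,0.5,0,0,0,5],[0,32,0.4,0,0,0,5],[0,40,0.4,0,0,0,5]],
  ],
)

```text
clock: 9.9
ee_pos: [0.5111, 0.0383, 0.2006]
eef_rot: [[1.0, 0.024, 0.005], [0.024, -1.0, 0.009], [0.005, -0.009, -1.0]]
wrist_force: [-0.2, 5.1, 7.0]
opening: 0.272
grip_force: 85.6
```

```bash
python3 go.py 512.8 -171 200.5 1; python3 -c "
from h import *
print(env.get_obs()['eef_rot'])"
```

```text
shift [ -3.4 209.3  -1.7] turn [-0.49 -0.31  0.37] F [-0.15  5.09  7.01] T [1.42 0.3  0.  ] pos [511.1  38.3 200.6] t 9.9 open 0.2724968795705779 grip 85.59988975524902
[[ 0.99969888  0.0239884   0.00516857]
 [ 0.02394292 -0.99967557  0.00868865]
 [ 0.00537532 -0.00856228 -0.9999489 ]]
```

>>> jog_arm(
  motion=[
    [[0,8,0.4,0,0,0.2,5],[-0.3,16,0.4,0,0,0.4,5],[-0.5,24,0.4,0,0,0.4,5],[-0.7,32,0.3,0,0,0.4,5],[-0.9,40,0.3,0,0,0.4,5],[-1,48,0.3,0,0,0.4,5],[-1.1,56,0.2,0,0,0.4,5],[-1.2,64,0.2,0,0,0.4,5]],
  ],
)

```text
clock: 10.7
ee_pos: [0.5117, -0.026, 0.2005]
eef_rot: [[1.0, 0.017, 0.006], [0.017, -1.0, 0.008], [0.006, -0.008, -1.0]]
wrist_force: [0.4, 5.3, 8.5]
opening: 0.27
grip_force: 85.9
```

>>> jog_arm(
  motion=[
    [[0,8,0,0,0,0,5],[0,16,0,0,0,0,5],[0,24,-0.1,0,0,0,5],[0,32,-0.1,0,0,0,5],[0,40,-0.1,0,0,0,5],[0,48,-0.2,0,0,0,5],[0,56,-0.2,0,0,0,5],[0,64,-0.2,0,0,0,5]],
  ],
)

```text
clock: 11.5
ee_pos: [0.5125, -0.09, 0.2005]
eef_rot: [[1.0, 0.017, 0.006], [0.017, -1.0, 0.008], [0.006, -0.008, -1.0]]
wrist_force: [0.4, 6.4, 9.3]
opening: 0.268
grip_force: 85.9
```

>>> jog_arm(
  motion=[
    [[0,8,-0.1,0,0,0,5],[0,16,-0.1,0,0,0,5],[0,25,-0.1,0,0,0,5],[0,34,-0.2,0,0,0,5],[0,43,-0.2,0,0,0,5],[0,52,-0.2,0,0,0,5],[0,61,-0.3,0,0,0,5],[0,70,-0.3,0,0,0,5],[0,78,-0.3,0,0,0,5],[0,83,-0.3,0,0,0,5]],
  ],
)

```text
clock: 12.5
ee_pos: [0.5137, -0.1735, 0.2004]
eef_rot: [[1.0, 0.017, 0.005], [0.017, -1.0, 0.007], [0.006, -0.007, -1.0]]
wrist_force: [0.2, 5.0, 11.3]
opening: 0.272
grip_force: 86.0
```

>>> jog_arm(
  motion=[
    [[0,0,0,0,0,0,5],[0,0,0,0,0,0,5]],
  ],
)

```text
clock: 12.7
ee_pos: [0.5137, -0.1739, 0.2005]
eef_rot: [[1.0, 0.016, 0.005], [0.016, -1.0, 0.005], [0.005, -0.005, -1.0]]
wrist_force: [0.2, 4.2, 8.3]
opening: 0.267
grip_force: 85.8
```

```bash
python3 - <<'E'
from h import *
f=grab("wrist","w3.png"); s=grab("scene","s3.png")
a=cv2.resize(f["img"],(480,360)); a=cv2.copyMakeBorder(a,0,0,0,0,0)
b=cv2.resize(s["img"][190:370,190:350],(320,360),interpolation=cv2.INTER_CUBIC)
cv2.imwrite("pics/c3.png",np.hstack([a,b]))
E
python3 go.py 570 72 260 1
```

```text
shift [  60.6 -245.2  -58.1] turn [-0.26 -0.31 -0.06] F [0.15 3.48 8.54] T [ 1.05  0.28 -0.03] pos [ 513.7 -173.9  200.5] t 12.8 open 0.2712836544760063 grip 85.83681106567383
```

View pics/c3.png

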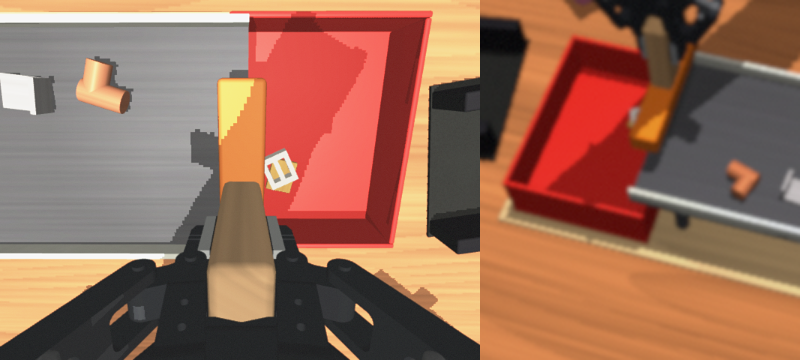

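The grille and strip lie in the bin (280,172). The bracket and elbow are still on the pan at (25,92) and (103,85). Next is the second pass.

>>> jog_arm(
  motion=[
    [[0,0,-10,0,0,0,5],[0,0,-30,0,0,0,5],[8,-20,-50,0,0,0,5],[16,-55,-50,0,0,0,5],[24,-90,-50,0,0,0,5],[32,-125,-50,0,0,0,5],[40,-160,-50,0,0,0,5],[48,-195,-50,0,0,0,5],[52,-230,-50,0,0,0,5],[54,-250,-50,0,0,0,5]],
  ],
)

```text
clock: 13.8
ee_pos: [0.5615, 0.0774, 0.2482]
eef_rot: [[1.0, 0.021, -0.001], [0.021, -1.0, 0.004], [-0.001, -0.004, -1.0]]
wrist_force: [0.4, -0.1, -3.3]
opening: 0.273
grip_force: 84.3
```

>>> jog_arm(
  motion=[
    [[0,0,0,0,0,0,5],[0,0,0,0,0,0,5],[0,0,0,0,0,0,5]],
  ],
)

```text
clock: 14.1
ee_pos: [0.5615, 0.0741, 0.2485]
eef_rot: [[1.0, 0.017, -0.001], [0.017, -1.0, 0.003], [-0.001, -0.003, -1.0]]
wrist_force: [-0.1, -0.3, -3.0]
opening: 0.271
grip_force: 84.4
```

```bash
python3 go.py 566.5 77 203 1
```

```text
shift [ 5.1 -2.6 45.5] turn [-0.19  0.04 -0.05] F [-0.09 -0.33 -2.96] T [ 0.02  0.04 -0.03] pos [561.5  74.1 248.5] t 14.1 open 0.27059966774070543 grip 84.39161896705627
```

>>> jog_arm(
  motion=[
    [[5,-3,20,0,0,0,5],[5,-3,35,0,0,0,5],[5,-3,43,0,0,0,5],[5,-3,46,0,0,0,5],[5,-3,46,0,0,0,5],[5,-3,46,0,0,0,5]],
  ],
)

```text
clock: 14.7
ee_pos: [0.5672, 0.0765, 0.2037]
eef_rot: [[1.0, 0.02, 0.001], [0.02, -1.0, 0.005], [0.001, -0.005, -1.0]]
wrist_force: [0.3, 0.2, -3.2]
opening: 0.27
grip_force: 84.5
```

>>> jog_arm(
  motion=[
    [[0,0,1,0,0,0,5],[0,0,1,0,0,0,5]],
  ],
)

```text
clock: 14.9
ee_pos: [0.567, 0.0768, 0.2025]
eef_rot: [[1.0, 0.02, 0.001], [0.02, -1.0, 0.005], [0.001, -0.005, -1.0]]
wrist_force: [0.7, -0.0, -3.5]
opening: 0.276
grip_force: 84.5
```

>>> jog_arm(
  motion=[
    [[0,0,1,0,0,0,5],[0,0,2,0,0,0,5],[0,0,2,0,0,0,5]],
  ],
)

```text
clock: 15.2
ee_pos: [0.5669, 0.0769, 0.201]
eef_rot: [[1.0, 0.02, 0.001], [0.02, -1.0, 0.005], [0.001, -0.005, -1.0]]
wrist_force: [-1.9, 0.3, 2.2]
opening: 0.269
grip_force: 85.1
```

>>> jog_arm(
  motion=[
    [[0,0,0.8,0,0,0,5],[0,0,1.4,0,0,0,5],[0,0,1.4,0,0,0,5]],
  ],
)

```text
clock: 15.5
ee_pos: [0.567, 0.0769, 0.2005]
eef_rot: [[1.0, 0.02, 0.001], [0.02, -1.0, 0.005], [0.001, -0.005, -1.0]]
wrist_force: [-3.4, 0.3, 8.0]
opening: 0.268
grip_force: 85.6
```

>>> jog_arm(
  motion=[
    [[0,4,0.1,0,0,0.1,5],[0,11,0.1,0,0,0.2,5],[0,19,0.1,0,0,0.2,5],[0,27,0,0,0,0.2,5],[0,35,0,0,0,0.2,5],[0,43,0,0,0,0.2,5],[0,51,-0.1,0,0,0.2,5],[0,59,-0.1,0,0,0.2,5]],
  ],
)

```text
clock: 16.3
ee_pos: [0.5698, 0.0195, 0.2007]
eef_rot: [[1.0, 0.018, 0.005], [0.018, -1.0, 0.01], [0.005, -0.01, -1.0]]
wrist_force: [0.1, 4.4, 7.1]
opening: 0.272
grip_force: 85.8
```

>>> jog_arm(
  motion=[
    [[0,8,0.2,0,0,0,5],[-0.5,16,0.2,0,0,0,5],[-1,24,0.2,0,0,0,5],[-1.5,32,0.2,0,0,0,5],[-1.5,40,0.1,0,0,0,5],[-1.5,48,0.1,0,0,0,5],[-1.5,56,0.1,0,0,0,5],[-1.5,64,0,0,0,0,5]],
  ],
)

```text
clock: 17.1
ee_pos: [0.5696, -0.0443, 0.2006]
eef_rot: [[1.0, 0.018, 0.006], [0.018, -1.0, 0.011], [0.006, -0.011, -1.0]]
wrist_force: [-0.5, 6.2, 8.3]
opening: 0.271
grip_force: 85.9
```

>>> jog_arm(
  motion=[
    [[0,8,0,0,0,0,5],[0,16,0,0,0,0,5],[0,24,-0.1,0,0,0,5],[0,32,-0.1,0,0,0,5],[0,40,-0.1,0,0,0,5],[0,48,-0.2,0,0,0,5],[0,56,-0.2,0,0,0,5],[0,64,-0.2,0,0,0,5]],
  ],
)

```text
clock: 17.9
ee_pos: [0.5705, -0.1083, 0.2005]
eef_rot: [[1.0, 0.018, 0.006], [0.018, -1.0, 0.011], [0.006, -0.011, -1.0]]
wrist_force: [-0.3, 6.2, 9.0]
opening: 0.271
grip_force: 86.2
```

>>> jog_arm(
  motion=[
    [[0,8,-0.1,0,0,0,5],[0,16,-0.1,0,0,0,5],[0,24,-0.1,0,0,0,5],[0,32,-0.2,0,0,0,5],[0,40,-0.2,0,0,0,5],[0,48,-0.2,0,0,0,5],[0,56,-0.3,0,0,0,5],[0,64,-0.3,0,0,0,5],[0,66,-0.3,0,0,0,5],[0,66,-0.3,0,0,0,5]],
  ],
)

```text
clock: 18.9
ee_pos: [0.5715, -0.1751, 0.2005]
eef_rot: [[1.0, 0.017, 0.005], [0.017, -1.0, 0.008], [0.006, -0.008, -1.0]]
wrist_force: [-0.7, 5.0, 8.3]
opening: 0.269
grip_force: 86.2
```

>>> jog_arm(
  motion=[
    [[0,0,-15,0,0,0,5],[0,0,-45,0,0,0,5],[0,0,-85,0,0,0,5],[0,20,-95,0,0,0,5],[0,60,-95,0,0,0,5],[0,100,-95,0,0,0,5],[0,140,-95,0,0,0,5],[-10,180,-95,0,0,0,5],[-30,215,-95,0,0,-2,5],[-55,240,-95,0,0,-3.7,5]],
  ],
)

```text
clock: 19.9
ee_pos: [0.518, -0.4202, 0.2906]
eef_rot: [[0.997, 0.082, -0.001], [0.082, -0.997, 0.004], [-0.001, -0.004, -1.0]]
wrist_force: [0.5, 0.7, -3.0]
opening: 0.271
grip_force: 84.2
```

>>> jog_arm(
  motion=[
    [[0,0,0,0,0,0,5],[0,0,0,0,0,0,5],[0,0,0,0,0,0,5]],
  ],
)

```text
clock: 20.2
ee_pos: [0.5188, -0.4169, 0.2913]
eef_rot: [[0.997, 0.082, -0.0], [0.082, -0.997, 0.006], [0.0, -0.006, -1.0]]
wrist_force: [-0.1, -0.2, -3.2]
opening: 0.267
grip_force: 84.5
```

```bash
python3 - <<'E'
from h import *
f=grab("wrist","w4.png"); s=grab("scene","s4.png"); t=grab("top","t4.png")
a=cv2.resize(f["img"],(480,360))
b=cv2.resize(s["img"][190:370,190:350],(320,360),interpolation=cv2.INTER_CUBIC)
c=cv2.resize(t["img"][160:280,150:430],(560,240)); c=cv2.copyMakeBorder(c,0,0,0,240,0)
cv2.imwrite("pics/c4.png",np.vstack([np.hstack([a,b]),c]))
E
python3 go.py 512.1 -418.9 165 4.7
```

```text
shift [ -7.4   2.5 126.6] turn [-0.3  -0.01  0.05] F [ 0.69  0.37 -2.64] T [ 0.01 -0.01 -0.07] pos [ 519.3 -416.5  291.6] t 20.35 open 0.26978388072887444 grip 84.45347428321838
```

View pics/c4.png

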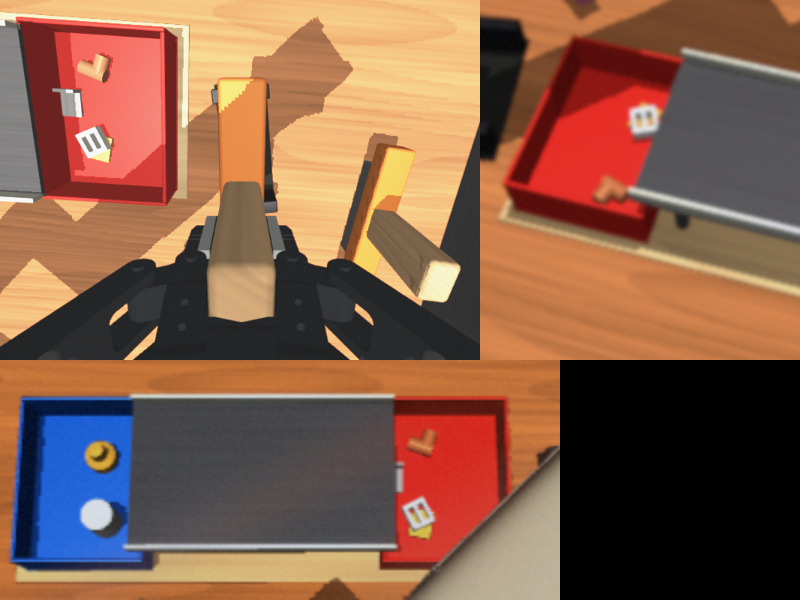

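All four pieces are in the bin: elbow (425,442), bracket (400,478), grille (418,513) and strip (420,530) in the lower panel. The pan is clear and the tub parts are untouched. I put the scraper back next.

>>> jog_arm(
  motion=[
    [[-7,2.5,20,-0.3,0,0,5],[-7,2.5,50,-0.3,0,0,5],[-7,2.5,80,-0.3,0,0,5],[-7,2.5,100,-0.3,0,0,5],[-7,2.5,110,-0.3,0,0,5],[-7,2.5,110,-0.3,0,0,5],[-7,2.5,110,-0.3,0,0,5]],
  ],
)

```text
clock: 21.05
ee_pos: [0.5126, -0.4202, 0.1827]
eef_rot: [[0.997, 0.082, 0.001], [0.082, -0.997, -0.001], [0.001, 0.001, -1.0]]
wrist_force: [0.2, -0.5, -3.0]
opening: 0.268
grip_force: 84.3
```

```bash
python3 go.py 512.1 -418.9 138.5 4.7
```

```text
shift [-0.5 -1.4 44.2] turn [ 0.08 -0.08 -0.01] F [ 0.19 -0.46 -2.99] T [-0.05 -0.    0.05] pos [ 512.6 -420.2  182.7] t 21.05 open 0.2678563061954721 grip 84.34496641159058
```

>>> jog_arm(
  motion=[
    [[-0.5,-1.4,15,0,0,0,5],[-0.5,-1.4,28,0,0,0,5],[-0.5,-1.4,36,0,0,0,5],[-0.5,-1.4,41,0,0,0,5],[-0.5,-1.4,43.5,0,0,0,5],[-0.5,-1.4,44,0,0,0,5],[-0.5,-1.4,44,0,0,0,5]],
  ],
)

```text
clock: 21.75
ee_pos: [0.5115, -0.419, 0.1379]
eef_rot: [[0.997, 0.081, 0.001], [0.081, -0.997, -0.001], [0.001, 0.001, -1.0]]
wrist_force: [0.0, 0.4, -2.7]
opening: 0.269
grip_force: 84.6
```

>>> jog_arm(
  motion=[
    [[0,0,1,0,0,0,5],[0,0,1,0,0,0,5]],
  ],
)

```text
clock: 21.95
ee_pos: [0.5115, -0.419, 0.137]
eef_rot: [[0.997, 0.081, 0.001], [0.081, -0.997, -0.001], [0.001, 0.001, -1.0]]
wrist_force: [0.0, 0.5, -3.7]
opening: 0.274
grip_force: 84.6
```

>>> jog_arm(
  motion=[
    [[0,0,0.7,0,0,0,5],[0,0,0.7,0,0,0,5]],
  ],
)

```text
clock: 22.15
ee_pos: [0.5116, -0.419, 0.1369]
eef_rot: [[0.997, 0.081, 0.001], [0.081, -0.997, -0.001], [0.001, 0.001, -1.0]]
wrist_force: [-1.1, 0.5, 2.7]
opening: 0.267
grip_force: 85.2
```

It is seated at the original height with light contact. I release it and back off.

>>> jog_arm(
  motion=[
    [[0,0,0,0,0,0,26],[0,0,0,0,0,0,32],[0,0,0,0,0,0,45],[0,0,0,0,0,0,65],[0,0,0,0,0,0,85],[0,0,0,0,0,0,85],[0,0,0,0,0,0,85],[0,0,0,0,0,0,85]],
  ],
)

```text
clock: 22.95
ee_pos: [0.5112, -0.4187, 0.1359]
eef_rot: [[0.997, 0.081, 0.0], [0.081, -0.997, -0.0], [0.0, 0.0, -1.0]]
wrist_force: [-1.0, -0.3, 0.8]
opening: 0.997
grip_force: 0.0
```

>>> jog_arm(
  motion=[
    [[0,0,-10,0,0,0,85],[0,0,-30,0,0,0,85],[0,0,-60,0,0,0,85],[0,0,-90,0,0,0,85],[0,0,-120,0,0,0,85],[0,0,-140,0,0,0,85],[0,0,-140,0,0,0,85],[0,0,-140,0,0,0,85]],
  ],
)

```text
clock: 23.75
ee_pos: [0.5114, -0.4188, 0.2767]
eef_rot: [[0.997, 0.081, 0.001], [0.081, -0.997, -0.001], [0.001, 0.001, -1.0]]
wrist_force: [-0.2, -0.1, 0.9]
opening: 0.993
grip_force: 0.0
```

```bash
python3 - <<'E'
from h import *
f=grab("wrist"); s=grab("scene")
a=cv2.resize(f["img"],(480,360))
b=cv2.resize(s["img"][120:360,90:303],(320,360),interpolation=cv2.INTER_CUBIC)
cv2.imwrite("pics/c5.png",np.hstack([a,b]))
E
```

```text
(no output)
```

View pics/c5.png

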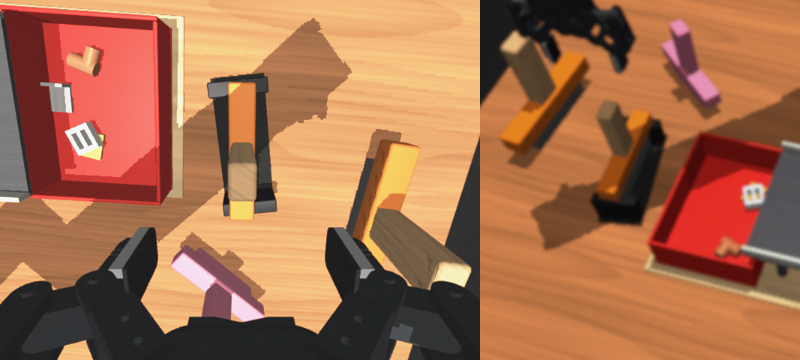

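The scraper stands upright in its rack with the bar on both cheeks, (240,88) and (243,210). All four pieces are in the bin, and the gripper is clear.

```bash
python3 -c "
from plant import env
print(env.hand_in())"
```

```text
the job is handed in; nothing more can be done
None
```

The job is handed in: all four scrap pieces were swept into the red bin, pressing the pan with about 10–15 N as estimated from the wrist force, and the scraper is back upright in its rack and released, at about 24 s of the 67 s allowed. The tub parts stayed where they were; I didn't check the can in a final picture, but the arm never went near it.

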